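# Dock the reference tile carrier in the bench reader

## Task

Clear the beaker off the reader's loading deck and stand it upright on the round cork mat. Then fetch the blue tile carrier, put it down tile up on the deck with its round nose at the mouth of the guide rails and let go of it, and push it in from its orange tail until it has dropped into the recess and sits fully home against the V stop under the hood. Leave it there, and neither knock over nor shift the bottles and the flask standing about.

Things in the scene. Friction and masses are not known exactly. Their poses are not given: they have to be found in the camera images.
- dock: Low bench reader, fixed: grey base 237 x 128 mm with grey loading deck (top at z = 10 mm, 120 mm wide, x = -85 to +52 mm), aluminium guide rails, white hood. Origin on the worktop, on the centre line, at the mouth of the rails; +x is the way in (away from the robot), y left, z up. The deck in front of x = 0 has no rails.
- mouth (a point): Point on the deck's top at the mouth of the rails (dock x = 0, y = 0, z = 10 mm), axes as the dock's. Rails 10 mm thick, tops at dock z = 28 mm: inner faces converge from y = +-48 mm at x = 0 to +-28 mm at x = 45 mm, then run parallel and end under the hood in a 90 degree V stop, apex at x = 144 mm.
- lip (a point): Edge of the deck on the centre line (dock x = 52 mm, z = 10 mm): behind it the recess floor is 4 mm lower (z = 6 mm). The white hood spans dock x = 62 to 152 mm, y = +-57 mm, underside at z = 46 mm, top at z = 75 mm.
- home (a point): Where the carrier's origin is when it is home: on the recess floor, dock x = 96 mm, y = 0, z = 6 mm, axes as the dock's; the round nose then touches both faces of the V. The carrier's rear drops off the lip once its origin is past dock x = 89 mm.
- carrier: Blue carrier, loose, about 0.18 kg, white round tile on top. Origin: underside, centre of the body; +x to the round nose. Body x = -37 to +38 mm, 50 mm wide with flat sides for x = -37 to +13, nose radius 25 about x = 13, 24 mm high. Starts on the worktop left or right of the dock; slides on the deck with 1 to 2 N.
- tail (a point): Middle of the rear end face of the carrier's orange tail (carrier x = -70, z = 16 mm), axes as the carrier's. The tail runs x = -36 to -70 mm, 20 mm wide, z = 8 to 24 mm (clear of the ground). At the start a dropper bottle stands about 10 mm off either side of it, so that only the body can be gripped.
- beaker: Small clear glass beaker, loose, 0.05 kg, 42 mm across the body, 50 mm across the rim (above z = 54 mm), 61 mm high; origin at the centre of its underside, z up. Starts standing on the loading deck in front of the rails.
- mat: Round cork mat, 100 mm across, 4 mm thick, fixed on the worktop on the other side of the dock from the carrier; origin at the centre of its underside.
- dropper_red: White dropper bottle with red tip, 31 mm across, 94 mm high, loose, beside the carrier's tail; origin at the centre of its underside. Not to be disturbed.
- dropper_blue: The same with a blue tip, on the other side of the tail. Not to be disturbed.
- flask: Conical glass flask, 95 mm across, 113 mm high, loose bystander at the back right; origin at the centre of its underside.
- amber: Amber bottle, 58 mm across, 126 mm high, loose bystander at the back left; origin at the centre of its underside.

How it is judged (in metres and radians):
On the way, in this order (a step that is already met when the one before it is completed fails the run):
1. the beaker stands upright on the cork mat and is let go (horizontal distance between beaker and mat below 0.034 m and height (world z) of beaker below 0.008 m and angle between beaker's own z axis and vertical below 0.08 rad and contact force between beaker and the fingers below 0.05 N), for 0.2 s.
2. the carrier lies on the deck, nose towards the V, in front of its home, and is let go (x of carrier in the frame of dock between -0.09 and 0.06 m and y of carrier in the frame of dock between -0.035 and 0.035 m and z of carrier in the frame of dock between 0.008 and 0.013 m and angle between the x axis of carrier and the x axis of dock, either way round below 0.5 rad and x of carrier in the frame of home below -0.03 m and contact force between carrier and the fingers below 0.05 N and linear speed of carrier below 0.01 m/s), for 0.2 s.
At the end, for the whole second after the job is handed in: The carrier lies flat in the recess, its origin within 4 mm of home along the rails and 2.5 mm across them, within 2 mm in height and 0.09 rad in direction, let go and at rest; the beaker stands upright on the cork mat with its centre within 34 mm of the mat's centre (all of step 1 and x of carrier in the frame of home between -0.004 and 0.003 m and y of carrier in the frame of home between -0.0025 and 0.0025 m and z of carrier in the frame of home between -0.002 and 0.002 m and angle between the x axis of carrier and the x axis of dock, either way round below 0.09 rad and angle between carrier's own z axis and vertical below 0.03 rad and linear speed of each of carrier, beaker below 0.01 m/s and contact force between carrier and the fingers below 0.05 N); the robot touches nothing.
It fails at once if the red-tipped dropper bottle is shifted by more than 25 mm or tipped (distance of dropper_red from where it was at the start of the episode above 0.025 m or angle between dropper_red's own z axis and vertical above 0.35 rad).
It fails at once if the blue-tipped dropper bottle is shifted by more than 25 mm or tipped (distance of dropper_blue from where it was at the start of the episode above 0.025 m or angle between dropper_blue's own z axis and vertical above 0.35 rad).
It fails at once if the conical flask is shifted by more than 25 mm or tipped (distance of flask from where it was at the start of the episode above 0.025 m or angle between flask's own z axis and vertical above 0.35 rad).
It fails at once if the amber bottle is shifted by more than 25 mm or tipped (distance of amber from where it was at the start of the episode above 0.025 m or angle between amber's own z axis and vertical above 0.35 rad).
It fails at once if the beaker is tipped over (angle between beaker's own z axis and vertical above 0.8 rad).
It also fails if it takes over 72 s, if anything falls off the work surface, if the arm or the gripper's body presses on something with over 40 N, if the wrist force passes 120 N, or if a joint passes its speed limit or range.

## Robot

A 6-joint arm with a two-finger parallel gripper is mounted at the origin on a cart in front of the work surface, level with it; the furniture and walls round the work are solid. World frame = base frame: x ahead of the robot, y to its left, z up, the work surface at z = 0. Lengths are in mm, angles in degrees, forces in N, time in s.
With the tool pointing down it reaches from about 300 to 875 mm from the base axis. Payload 4.2 kg.
Tool frame: the origin (TCP) lies between the finger pads; the fingertips stand 17 mm ahead of it and the grasp point (between the pads) lies 2 mm behind it; z points along the fingers, y is the direction in which the jaws open and shut (so a half turn about z gives the same grasp; the last joint's range is limited). The gripper opens to 85 mm and grips with 20 to 120 N. Pads are 22 mm wide; open, the fingers measure 114 mm over their backs; the gripper's body (76 mm by 85 mm) begins 54 mm behind the grasp point. The pads swing forward as they close: fully open they stand 13 mm farther back than shut.
Start: joints at [-65.604, 18.312, 89.639, -0, 72.044, -1.146], TCP at [247.932, -518.815, 248.338] pointing down, gripper open.
Joint ranges: [-177.97, 177.97], [-48.28, 115.42], [12.27, 149.76], [-77.06, 257.06], [2.81, 150.46], [-146.56, 146.56]. Speed limits (degrees/s): [147.25, 147.25, 180, 180, 180, 180].

## Interface

Orientations are given as [roll, pitch, yaw] about the fixed x, y, z axes, in that order (R = Rz(yaw) Ry(pitch) Rx(roll)).
In Python, from cell import manip gives the robot as it stands.
- The arm moves only by the shell command python3 -m inch 'ROWS' [FORCE]. ROWS is JSON, a list of rows, each an object of numbers: "dx", "dy", "dz": the shift along the tool's x, y, z in mm; "wx", "wy", "wz": the turn, a rotation vector about the tool's x, y, z in degrees; "gripper": the closure, from -1 (fully open) to 1 (shut), so that 0 is half open. A call has 1 to 10 rows; each row shifts and turns the commanded pose from where the row before left it, along the tool's axes as they then stand; what a row does not reach is not made up. A row lasts 1/12 s, in which the tool goes at most 41.7 mm and 7.16 degrees, less where a joint would pass 70% of its speed; a pose out of reach is approached as far as the arm can. A call with a gripper value outside its range is refused whole. The fingers move at their own pace and stop on an object; FORCE is the grip in N (left out, the last holds). Time passes only in rows, so rows that do not move let the fingers close. It gives the time, the measured TCP pose, the force and the opening at its end, in the units of the state.
- manip.sense(): the state, without advancing time (a new reading comes with each control period).
- manip.get_image(name): name is "scene" or "top"; returns a dict with "image" (400x640x3 uint8, red, green, blue), "depth" (400x640 float32, mm along the optical axis (not along the pixel's ray), 0 where there is no reading), "mtx" (3x3 intrinsics, pixels), "camera_from_world" (4x4, takes a point from world to camera coordinates). Camera axes: x right, y down, z forward; pixel columns grow to the right and rows downward; lengths in mm; the calibration is good to about 2 mm. A picture is of the moment at which its call begins.
- manip.finish_job(): hands the job in, once; it reports no verdict.
The state is a dict: "t": time; "joints": joint angles; "joint_vel": joint speeds; "joint_torque": joint torques, N m; "ee_pos": TCP position; "ee_rot": TCP orientation; "wrist_force": force on the tool from outside, world axes, zero at the start; "moment": the same for the moment, N m; "grip_width": finger opening in mm.
Only numpy, scipy, OpenCV 4.12 (cv2) and the standard library are available. Lean on these libraries where they do the work, as an engineer would, in place of code of your own. Each camera call takes 0.05 s, during which the arm holds its last target. There are 200 camera calls.

## Working session

There is one attempt and no reset: what is moved stays moved. The work goes in short steps, Python scripts to look and compute and a shell command to move; the robot and the scene stay as the last step left them, time stands still between calls to the robot, and variables do not carry over. Pictures are saved under pics/ and viewed, about 8 in all and at most 12, crops included, and the job is handed in when it is done.

```bash
mkdir -p pics; ls
python3 - <<'E'
from cell import manip
import cv2,numpy as np
print(manip.sense())
for n in ("scene","top"):
    d=manip.get_image(n); cv2.imwrite(f"pics/{n}0.png",d["image"][:,:,::-1]); np.savez(f"pics/{n}0.npz",**d)
    print(n,d["mtx"].tolist(),np.linalg.inv(d["camera_from_world"]).round(3).tolist())
E
```

```text
pics
{'t': 0.0, 'joints': array([-6.56042742e+01,  1.83514582e+01,  8.97066969e+01,  5.47258779e-04,
        7.20426601e+01, -1.14438995e+00]), 'joint_vel': array([ 0.04000306,  0.00586821,  0.07938718,  0.04835181, -0.01413605,
       -0.02295518]), 'joint_torque': array([ 4.39762400e-03, -4.15509081e+01, -2.34162730e+01,  3.43438960e-04,
        8.11412843e-03,  1.12403049e-05]), 'ee_pos': array([ 247.74169339, -518.402642  ,  247.48208237]), 'ee_rot': array([-1.79899215e+02, -2.53368235e-03,  2.55399443e+01]), 'wrist_force': array([-0.37507262, -0.03055484, -0.3580648 ]), 'moment': array([-0.04304734,  0.01701494,  0.00133612]), 'grip_width': 85.46454611364442}
scene [[416.20278955922896, 0.0, 319.8231217554308], [0.0, 416.20278955922896, 198.15571349772802], [0.0, 0.0, 1.0]] [[-0.669, -0.379, 0.639, -229.801], [-0.743, 0.351, -0.569, 709.795], [-0.009, -0.856, -0.517, 649.032], [0.0, 0.0, 0.0, 1.0]]
top [[504.9199753777885, 0.0, 311.49303867278536], [0.0, 504.9199753777885, 201.52047754594443], [0.0, 0.0, 1.0]] [[-0.021, -0.995, 0.094, 350.104], [-1.0, 0.02, -0.007, 68.333], [0.005, -0.094, -0.996, 1652.792], [0.0, 0.0, 0.0, 1.0]]
```

View pics/scene0.png

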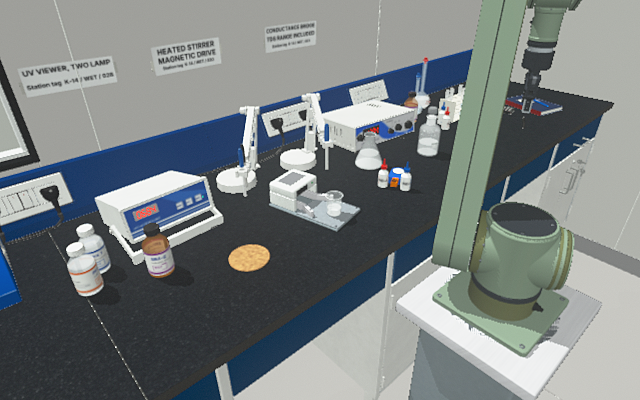

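View pics/top0.png

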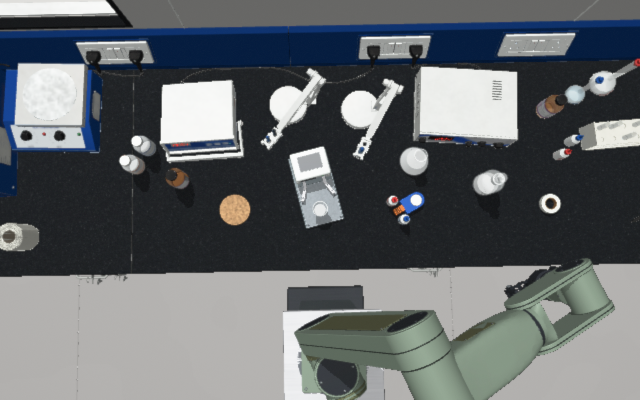

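Top view: the dock is at about (316,187), with the beaker on its deck at (320,210). The mat is at (235,209). The carrier is at (410,203), nose to the right, with droppers at (392,201) red and (404,219) blue. Next I'll measure these.

```bash
cat > h.py <<'E'
import cv2,numpy as np
from cell import manip
def grab(n,f=None):
    d=manip.get_image(n)
    if f: cv2.imwrite(f,d["image"][:,:,::-1])
    return d
def ray(d,uv,z):
    T=np.linalg.inv(d["camera_from_world"]); uv=np.atleast_2d(uv).astype(float)
    r=np.c_[uv,np.ones(len(uv))]@np.linalg.inv(d["mtx"]).T@T[:3,:3].T
    o=T[:3,3]; return o+r*((z-o[2])/r[:,2])[:,None]
def proj(d,p):
    p=np.atleast_2d(p); c=np.c_[p,np.ones(len(p))]@np.asarray(d["camera_from_world"]).T
    q=c[:,:3]@np.asarray(d["mtx"]).T; return q[:,:2]/q[:,2:]
def cloud(d):
    v,u=np.mgrid[:400,:640]; D=d["depth"]
    c=np.stack([u,v,np.ones_like(u)],-1)@np.linalg.inv(d["mtx"]).T*D[...,None]
    T=np.linalg.inv(d["camera_from_world"]); return c@T[:3,:3].T+T[:3,3]
def hsv(d): return cv2.cvtColor(d["image"],cv2.COLOR_RGB2HSV)
def mask(d,lo,hi,box):
    m=cv2.inRange(hsv(d),np.array(lo),np.array(hi)); k=np.zeros_like(m); x0,y0,x1,y1=box
    k[y0:y1,x0:x1]=m[y0:y1,x0:x1]; return k
def cen(m): v,u=np.nonzero(m); return np.array([u.mean(),v.mean()]),len(u)
E
python3 - <<'E'
from h import *
np.set_printoptions(precision=1,suppress=True)
t=dict(np.load("pics/top0.npz")); s=dict(np.load("pics/scene0.npz"))
for nm,d,boxes in (("top",t,dict(mat=(215,190,255,228),car=(385,190,430,226))),("scene",s,dict(mat=(222,238,280,275),car=(375,155,415,195)))):
    m=mask(d,(8,60,90),(25,255,255),boxes["mat"]); c,n=cen(m); print(nm,"mat",c,n,ray(d,c,4))
    m=mask(d,(105,150,80),(125,255,255),boxes["car"]); c,n=cen(m); print(" blue",c,n,ray(d,c,24))
    r=cv2.minAreaRect(np.argwhere(m)[:,::-1].astype(np.float32)); print(r)
    m=mask(d,(4,150,120),(22,255,255),boxes["car"]); c,n=cen(m); print(" orange",c,n,ray(d,c,24))
    m=mask(d,(172,120,80),(180,255,255),boxes["car"])|mask(d,(0,120,80),(3,255,255),boxes["car"]); c,n=cen(m); print(" red",c,n,ray(d,c,90))
big=lambda d,b,k,f: cv2.imwrite(f,cv2.resize(d["image"][b[1]:b[3],b[0]:b[2],::-1],None,fx=k,fy=k,interpolation=cv2.INTER_CUBIC))
a=cv2.resize(t["image"][140:235,280:440,::-1],None,fx=5,fy=5,interpolation=cv2.INTER_CUBIC); cv2.imwrite("pics/a.png",a)
a=cv2.resize(s["image"][155:235,262:422,::-1],None,fx=5,fy=5,interpolation=cv2.INTER_CUBIC); cv2.imwrite("pics/b.png",a)
E
```

```text
top mat [234.3 209.3] 759 [[485.4 309.8   4. ]]
 blue [410.2 203.8] 242 [[ 489.9 -262.7   24. ]]
((409.690185546875, 203.39707946777344), (18.876773834228516, 30.640562057495117), 43.15238952636719)
 orange [398.5 209.5] 60 [[ 472.1 -224.3   24. ]]
 red [394.3 199.2] 24 [[ 499.5 -200.5   90. ]]
scene mat [248.7 257.4] 917 [[478.6 312.4   4. ]]
 blue [398.  172.6] 123 [[ 490.7 -270.3   24. ]]
((398.23419189453125, 172.2955322265625), (15.486653327941895, 28.22960662841797), 37.5685920715332)
 orange [393.8 182.2] 57 [[ 459.1 -211.1   24. ]]
 red [383.9 164.5] 44 [[ 476.4 -177.1   90. ]]
```

View pics/a.png

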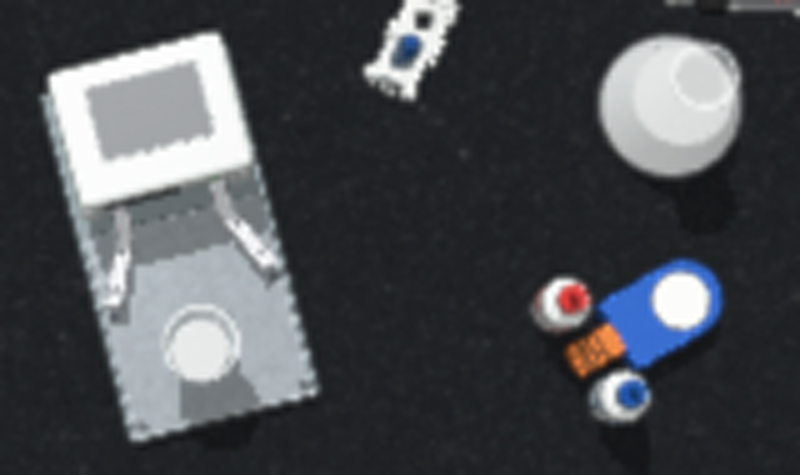

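View pics/b.png

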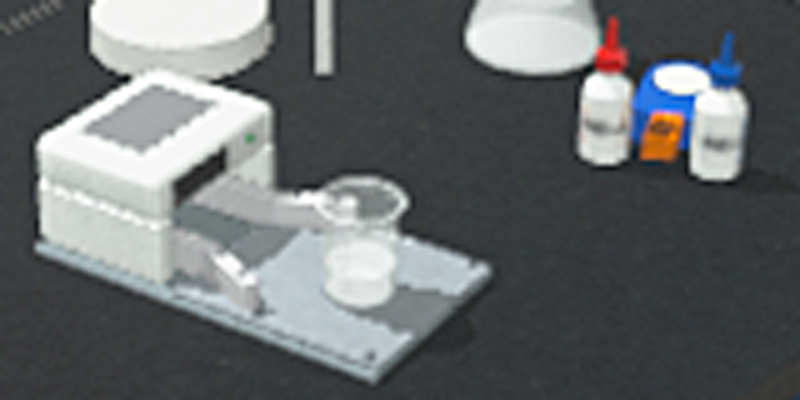

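Crops: the hood's top corners are at about (48,76), (218,33), (252,165), (85,208), the deck's front corners at (132,440) and (320,393), and the beaker rim at (202,343). The carrier's tile is at (681,300), and its tail end at about (577,363). The droppers are close on either side of the tail.

Run:
```python
from h import *
np.set_printoptions(precision=1,suppress=True)
t=dict(np.load("pics/top0.npz")); s=dict(np.load("pics/scene0.npz"))
f=lambda p,o: (np.array(p)+.5)/5-.5+o
T=lambda p,z: ray(t,f(p,np.array([280,140])),z)[:,:2]
S=lambda p,z: ray(s,f(p,np.array([262,155])),z)[:,:2]
h=T([(48,76),(218,33),(252,165),(85,208)],75); print("hood",h,h.mean(0)); 
ax=h[:2].mean(0)-h[2:].mean(0); print(" yaw",np.degrees(np.arctan2(ax[1],ax[0])),np.linalg.norm(ax))
fr=T([(132,440),(320,393)],10); print("front",fr,fr.mean(0)); n=fr[0]-fr[1]; print(np.linalg.norm(n), np.degrees(np.arctan2(-n[0],n[1])))
ax=h.mean(0)-fr.mean(0); print(" axis",np.degrees(np.arctan2(ax[1],ax[0])),np.linalg.norm(ax),"exp 192")
fs=S([(375,383),(493,267)],10); print("front scene",fs,fs.mean(0))
hs=S([(37,142),(150,70),(272,100),(170,192)],75); print("hood scene",hs,hs.mean(0))
print("beaker",T((202,343),61),S((363,200),61), "bottom scene",S((362,290),12))
print("tile",T((681,300),25),S((684,80),25),"flask",T((668,107),60))
print("tail corners T",T([(567,352),(585,378),(601,324),(627,352)],24))
print("tip red",T((573,299),94),S((614,20),94),"blue",T((632,394),94),S((729,36),94))
for nm,d,b in(("t",t,(280,140,440,235)),("s",s,(262,155,422,235))):
    P=cloud(d)[b[1]:b[3],b[0]:b[2]].reshape(-1,3)
    k=P[(abs(P[:,2]-75)<6)&(P[:,1]>-80)&(P[:,1]<200)]; r=cv2.minAreaRect(k[:,:2].astype(np.float32)); print(nm,"hood rect",r,len(k))
m=mask(t,(105,150,80),(125,255,255),(398,190,430,216)); g=ray(t,np.argwhere(m)[:,::-1],24); print("car rect",cv2.minAreaRect(g[:,:2].astype(np.float32)))
for z in(10,75):
  pass
```

```text
hood [[649.  124.7]
 [674.5  16.5]
 [589.5  -3. ]
 [564.3 102.8]] [619.3  60.3]
 yaw 13.713254836733352 87.3445559464515
front [[420.4  76.5]
 [448.5 -46.7]] [434.4  14.9]
126.27698163227475 12.85212861881065
 axis 13.78126469239076 190.40008572420808 exp 192
front scene [[406.2  85.6]
 [442.1 -42.6]] [424.2  21.5]
hood scene [[640.8 127.5]
 [667.3  24. ]
 [587.9  -4.4]
 [545.6 107.5]] [610.4  63.7]
beaker [[478.6  30.7]] [[484.9  19.8]] bottom scene [[473.3  31. ]]
tile [[ 503.1 -281.4]] [[ 497.6 -281. ]] flask [[ 623.9 -270.6]]
tail corners T [[ 470.9 -206.4]
 [ 453.8 -217.4]
 [ 488.6 -229.1]
 [ 470.1 -245.2]]
tip red [[ 498.6 -199.5]] [[ 496.7 -202.9]] blue [[ 438.8 -233.9]] [[ 435.2 -236.4]]
t hood rect ((559.6506958007812, 45.4640998840332), (213.90634155273438, 113.52938079833984), 13.71169662475586) 918
s hood rect ((554.5118408203125, 51.72231674194336), (214.0293731689453, 113.72158813476562), 11.297232627868652) 629
car rect ((497.23516845703125, -271.1746826171875), (53.265926361083984, 77.6474380493164), 27.75696563720703)
```

```bash
python3 -m inch '[{"wz":6},{"wz":5.9},{"dx":22,"dy":-30},{"dx":22,"dy":-30},{"dx":22,"dy":-30},{"dx":22,"dy":-30},{"dx":22,"dy":-30},{"dx":22,"dy":-30},{"dx":22,"dy":-30},{"dx":22,"dy":-30}]' 25; python3 -m inch '[{"dx":22,"dy":-30},{"dx":22,"dy":-30},{"dx":22,"dy":-30},{"dx":22,"dy":-30},{"dx":22,"dy":-30},{"dx":22,"dy":-30},{"dx":22,"dy":-30},{"dx":22,"dy":-30},{"dz":10},{}]'
```

```text
schema error: expected keys dx, dy, dz, wx, wy, wz, gripper
schema error: expected keys dx, dy, dz, wx, wy, wz, gripper
```

```bash
python3 -m inch '[{"dx":0,"dy":0,"dz":0,"wx":0,"wy":0,"wz":6,"gripper":-1},{"dx":0,"dy":0,"dz":0,"wx":0,"wy":0,"wz":5.9,"gripper":-1},{"dx":22,"dy":-30,"dz":0,"wx":0,"wy":0,"wz":0,"gripper":-1},{"dx":22,"dy":-30,"dz":0,"wx":0,"wy":0,"wz":0,"gripper":-1},{"dx":22,"dy":-30,"dz":0,"wx":0,"wy":0,"wz":0,"gripper":-1},{"dx":22,"dy":-30,"dz":0,"wx":0,"wy":0,"wz":0,"gripper":-1},{"dx":22,"dy":-30,"dz":0,"wx":0,"wy":0,"wz":0,"gripper":-1},{"dx":22,"dy":-30,"dz":0,"wx":0,"wy":0,"wz":0,"gripper":-1},{"dx":22,"dy":-30,"dz":0,"wx":0,"wy":0,"wz":0,"gripper":-1},{"dx":22,"dy":-30,"dz":0,"wx":0,"wy":0,"wz":0,"gripper":-1}]' 25
python3 -m inch '[{"dx":22,"dy":-30,"dz":0,"wx":0,"wy":0,"wz":0,"gripper":-1},{"dx":22,"dy":-30,"dz":0,"wx":0,"wy":0,"wz":0,"gripper":-1},{"dx":22,"dy":-30,"dz":0,"wx":0,"wy":0,"wz":0,"gripper":-1},{"dx":22,"dy":-30,"dz":0,"wx":0,"wy":0,"wz":0,"gripper":-1},{"dx":22,"dy":-30,"dz":0,"wx":0,"wy":0,"wz":0,"gripper":-1},{"dx":22,"dy":-30,"dz":0,"wx":0,"wy":0,"wz":0,"gripper":-1},{"dx":22,"dy":-30,"dz":0,"wx":0,"wy":0,"wz":0,"gripper":-1},{"dx":22,"dy":-30,"dz":0,"wx":0,"wy":0,"wz":0,"gripper":-1},{"dx":0,"dy":0,"dz":0,"wx":0,"wy":0,"wz":0,"gripper":-1}]'
```

```text
t: 0.93
ee_pos: [362.4, -242.2, 248.1]
ee_rot: [-180.0, 0.0, 13.6]
wrist_force: [1.1, -0.5, -0.7]
grip_width: 86.0
t: 1.68
ee_pos: [478.7, 35.8, 247.9]
ee_rot: [-179.9, -0.1, 14.0]
wrist_force: [0.5, -0.4, -0.1]
grip_width: 85.4
```

```bash
python3 -m inch '[{"dx":0,"dy":0,"dz":35,"wx":0,"wy":0,"wz":0,"gripper":-1},{"dx":0,"dy":0,"dz":35,"wx":0,"wy":0,"wz":0,"gripper":-1},{"dx":0,"dy":0,"dz":35,"wx":0,"wy":0,"wz":0,"gripper":-1},{"dx":0,"dy":0,"dz":33,"wx":0,"wy":0,"wz":0,"gripper":-1},{"dx":0,"dy":0,"dz":0,"wx":0,"wy":0,"wz":0,"gripper":-1},{"dx":0,"dy":0,"dz":0,"wx":0,"wy":0,"wz":0,"gripper":-1}]'
python3 - <<'E'
from h import *
d=grab("scene"); p=manip.sense()["ee_pos"]; print(p,proj(d,[p,p-[0,0,17]]))
t=grab("top"); print(proj(t,[p]))
a=cv2.resize(d["image"][120:240,260:420,::-1],None,fx=5,fy=5,interpolation=cv2.INTER_CUBIC); 
for q in proj(d,[p-[0,0,17],[479,29,71],[479,29,10]]): cv2.circle(a,tuple(int(v) for v in (q-[260,120])*5+2),4,(0,0,255),1)
cv2.imwrite("pics/c.png",a)
E
```

```text
t: 2.18
ee_pos: [475.7, 30.3, 109.4]
ee_rot: [-180.0, 0.2, 13.6]
wrist_force: [-0.3, -0.8, 0.3]
grip_width: 85.5
[477.3105465   30.41838505 111.04327829] [[333.45006755 180.97582332]
 [333.39800082 186.49079308]]
[[320.46229936 207.29325218]]
```

View pics/c.png

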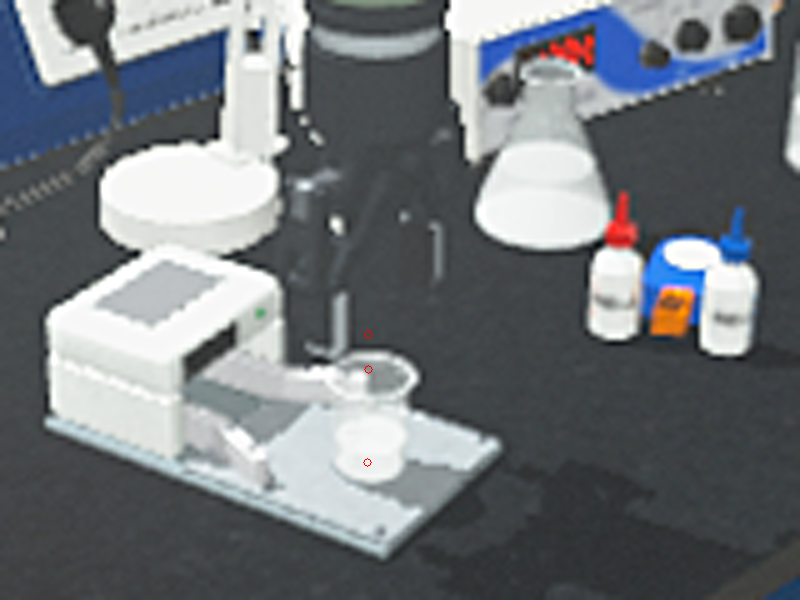

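The crop shows the gripper straddling the beaker, rim at about (375,375), and the projected beaker pose agrees to about 2 mm. Going down to grip.

```bash
python3 -m inch '[{"dx":0,"dy":0,"dz":25,"wx":0,"wy":0,"wz":0,"gripper":-1},{"dx":0,"dy":0,"dz":20,"wx":0,"wy":0,"wz":0,"gripper":-1},{"dx":0,"dy":0,"dz":15,"wx":0,"wy":0,"wz":0,"gripper":-1},{"dx":0,"dy":0,"dz":14,"wx":0,"wy":0,"wz":0,"gripper":-1},{"dx":0,"dy":0,"dz":0,"wx":0,"wy":0,"wz":0,"gripper":-1},{"dx":0,"dy":0,"dz":0,"wx":0,"wy":0,"wz":0,"gripper":0.1},{"dx":0,"dy":0,"dz":0,"wx":0,"wy":0,"wz":0,"gripper":0.3},{"dx":0,"dy":0,"dz":0,"wx":0,"wy":0,"wz":0,"gripper":0.3},{"dx":0,"dy":0,"dz":0,"wx":0,"wy":0,"wz":0,"gripper":0.3},{"dx":0,"dy":0,"dz":0,"wx":0,"wy":0,"wz":0,"gripper":0.3}]' 25
python3 -m inch '[{"dx":0,"dy":0,"dz":0,"wx":0,"wy":0,"wz":0,"gripper":1},{"dx":0,"dy":0,"dz":0,"wx":0,"wy":0,"wz":0,"gripper":1},{"dx":0,"dy":0,"dz":0,"wx":0,"wy":0,"wz":0,"gripper":1},{"dx":0,"dy":0,"dz":0,"wx":0,"wy":0,"wz":0,"gripper":1}]'
```

```text
t: 3.12
ee_pos: [477.3, 30.7, 37.1]
ee_rot: [180.0, -0.1, 13.6]
wrist_force: [0.5, 0.4, 2.5]
grip_width: 42.2
t: 3.45
ee_pos: [477.6, 30.7, 37.0]
ee_rot: [180.0, -0.1, 13.6]
wrist_force: [0.4, 0.8, 5.8]
grip_width: 41.8
```

```bash
python3 -m inch '[{"dx":0,"dy":0,"dz":-10,"wx":0,"wy":0,"wz":0,"gripper":1},{"dx":0,"dy":0,"dz":-20,"wx":0,"wy":0,"wz":0,"gripper":1},{"dx":0,"dy":0,"dz":-20,"wx":0,"wy":0,"wz":0,"gripper":1},{"dx":3,"dy":-11,"dz":0,"wx":0,"wy":0,"wz":0,"gripper":1},{"dx":6,"dy":-22,"dz":0,"wx":0,"wy":0,"wz":0,"gripper":1},{"dx":8,"dy":-31,"dz":0,"wx":0,"wy":0,"wz":0,"gripper":1},{"dx":8,"dy":-31,"dz":0,"wx":0,"wy":0,"wz":0,"gripper":1},{"dx":8,"dy":-31,"dz":0,"wx":0,"wy":0,"wz":0,"gripper":1},{"dx":8,"dy":-31,"dz":0,"wx":0,"wy":0,"wz":0,"gripper":1},{"dx":8,"dy":-31,"dz":0,"wx":0,"wy":0,"wz":0,"gripper":1}]'
python3 -m inch '[{"dx":8,"dy":-31,"dz":0,"wx":0,"wy":0,"wz":0,"gripper":1},{"dx":8,"dy":-30,"dz":0,"wx":0,"wy":0,"wz":0,"gripper":1},{"dx":6,"dy":-22,"dz":0,"wx":0,"wy":0,"wz":0,"gripper":1},{"dx":0,"dy":0,"dz":10,"wx":0,"wy":0,"wz":0,"gripper":1},{"dx":0,"dy":0,"dz":20,"wx":0,"wy":0,"wz":0,"gripper":1},{"dx":0,"dy":0,"dz":12,"wx":0,"wy":0,"wz":0,"gripper":1},{"dx":0,"dy":0,"dz":6,"wx":0,"wy":0,"wz":0,"gripper":1},{"dx":0,"dy":0,"dz":0,"wx":0,"wy":0,"wz":0,"gripper":1},{"dx":0,"dy":0,"dz":0,"wx":0,"wy":0,"wz":0,"gripper":1}]'
python3 - <<'E'
from h import *
d=grab("scene"); a=cv2.resize(d["image"][160:290,200:360,::-1],None,fx=4.5,fy=4.5,interpolation=cv2.INTER_CUBIC); cv2.imwrite("pics/d.png",a)
E
```

```text
t: 4.28
ee_pos: [479.1, 226.6, 85.3]
ee_rot: [180.0, 0.1, 13.6]
wrist_force: [0.7, 0.1, 0.0]
grip_width: 41.9
t: 5.03
ee_pos: [481.6, 310.4, 37.8]
ee_rot: [180.0, 0.1, 13.6]
wrist_force: [0.5, -0.2, -0.5]
grip_width: 41.7
```

View pics/d.png

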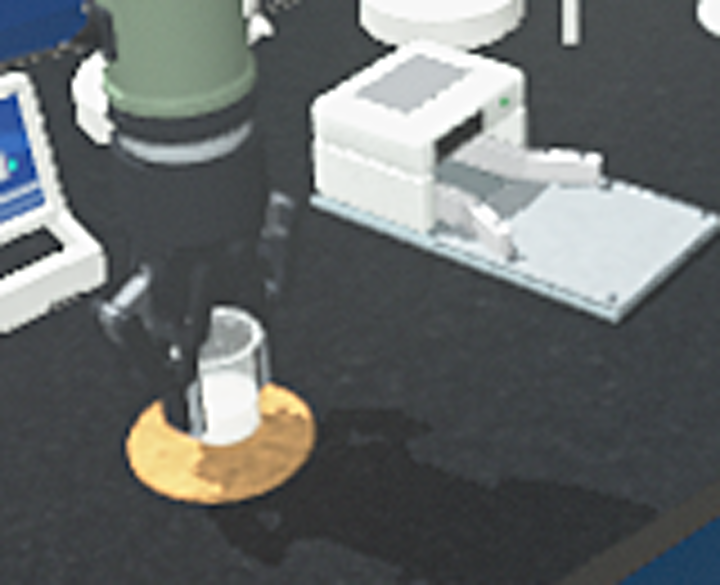

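The beaker hangs a few mm above the mat, roughly centred (base at about (230,430), mat at (222,440)). Lowering it the rest of the way and releasing.

```bash
python3 -m inch '[{"dx":0,"dy":0,"dz":4,"wx":0,"wy":0,"wz":0,"gripper":1},{"dx":0,"dy":0,"dz":2,"wx":0,"wy":0,"wz":0,"gripper":1},{"dx":0,"dy":0,"dz":1,"wx":0,"wy":0,"wz":0,"gripper":1},{"dx":0,"dy":0,"dz":0,"wx":0,"wy":0,"wz":0,"gripper":1},{"dx":0,"dy":0,"dz":0,"wx":0,"wy":0,"wz":0,"gripper":1}]'
python3 -m inch '[{"dx":0,"dy":0,"dz":0,"wx":0,"wy":0,"wz":0,"gripper":0},{"dx":0,"dy":0,"dz":0,"wx":0,"wy":0,"wz":0,"gripper":-0.5},{"dx":0,"dy":0,"dz":0,"wx":0,"wy":0,"wz":0,"gripper":-1},{"dx":0,"dy":0,"dz":0,"wx":0,"wy":0,"wz":0,"gripper":-1},{"dx":0,"dy":0,"dz":0,"wx":0,"wy":0,"wz":0,"gripper":-1},{"dx":0,"dy":0,"dz":-15,"wx":0,"wy":0,"wz":0,"gripper":-1},{"dx":0,"dy":0,"dz":-35,"wx":0,"wy":0,"wz":0,"gripper":-1},{"dx":0,"dy":0,"dz":-40,"wx":0,"wy":0,"wz":0,"gripper":-1},{"dx":0,"dy":0,"dz":-40,"wx":0,"wy":0,"wz":0,"gripper":-1},{"dx":0,"dy":0,"dz":-10,"wx":0,"wy":0,"wz":0,"gripper":-1}]'
```

```text
t: 5.5
ee_pos: [481.9, 310.8, 31.4]
ee_rot: [-180.0, -0.0, 13.6]
wrist_force: [0.6, 0.3, 0.2]
grip_width: 42.1
t: 6.33
ee_pos: [484.6, 312.5, 178.0]
ee_rot: [-179.8, -0.6, 13.6]
wrist_force: [0.4, 1.0, -0.4]
grip_width: 85.1
```

```bash
python3 -m inch '[{"dx":-4,"dy":18,"dz":0,"wx":0,"wy":0,"wz":0,"gripper":-1},{"dx":-7,"dy":35,"dz":0,"wx":0,"wy":0,"wz":0,"gripper":-1},{"dx":-7,"dy":35,"dz":0,"wx":0,"wy":0,"wz":0,"gripper":-1},{"dx":-7,"dy":35,"dz":0,"wx":0,"wy":0,"wz":0,"gripper":-1},{"dx":-7,"dy":35,"dz":0,"wx":0,"wy":0,"wz":0,"gripper":-1},{"dx":-7,"dy":35,"dz":0,"wx":0,"wy":0,"wz":0,"gripper":-1},{"dx":-7,"dy":35,"dz":0,"wx":0,"wy":0,"wz":0,"gripper":-1},{"dx":-7,"dy":35,"dz":0,"wx":0,"wy":0,"wz":0,"gripper":-1},{"dx":-7,"dy":35,"dz":0,"wx":0,"wy":0,"wz":0,"gripper":-1},{"dx":-7,"dy":35,"dz":0,"wx":0,"wy":0,"wz":0,"gripper":-1}]'
python3 -m inch '[{"dx":-7,"dy":35,"dz":0,"wx":0,"wy":0,"wz":0,"gripper":-1},{"dx":-7,"dy":35,"dz":0,"wx":0,"wy":0,"wz":0,"gripper":-1},{"dx":-7,"dy":35,"dz":0,"wx":0,"wy":0,"wz":0,"gripper":-1},{"dx":-7,"dy":35,"dz":0,"wx":0,"wy":0,"wz":0,"gripper":-1},{"dx":-7,"dy":35,"dz":0,"wx":0,"wy":0,"wz":0,"gripper":-1},{"dx":-7,"dy":35,"dz":0,"wx":0,"wy":0,"wz":0,"gripper":-1},{"dx":-10,"dy":34,"dz":0,"wx":0,"wy":0,"wz":0,"gripper":-1},{"dx":0,"dy":0,"dz":0,"wx":0,"wy":0,"wz":6.6,"gripper":-1},{"dx":0,"dy":0,"dz":0,"wx":0,"wy":0,"wz":6.8,"gripper":-1},{"dx":0,"dy":0,"dz":0,"wx":0,"wy":0,"wz":6.8,"gripper":-1}]'
python3 -m inch '[{"dx":0,"dy":0,"dz":0,"wx":0,"wy":0,"wz":6.8,"gripper":-1},{"dx":0,"dy":0,"dz":0,"wx":0,"wy":0,"wz":6.8,"gripper":-1},{"dx":0,"dy":0,"dz":0,"wx":0,"wy":0,"wz":6.8,"gripper":-1},{"dx":0,"dy":0,"dz":0,"wx":0,"wy":0,"wz":6.8,"gripper":-1},{"dx":0,"dy":0,"dz":0,"wx":0,"wy":0,"wz":6.8,"gripper":-1},{"dx":0,"dy":0,"dz":0,"wx":0,"wy":0,"wz":6.8,"gripper":-1},{"dx":0,"dy":0,"dz":0,"wx":0,"wy":0,"wz":6.8,"gripper":-1},{"dx":0,"dy":0,"dz":0,"wx":0,"wy":0,"wz":6.8,"gripper":-1},{"dx":0,"dy":0,"dz":0,"wx":0,"wy":0,"wz":0,"gripper":-1},{"dx":0,"dy":0,"dz":0,"wx":0,"wy":0,"wz":0,"gripper":-1}]'
python3 - <<'E'
from h import *
print(manip.sense()["joints"].round(1))
d=grab("scene"); a=cv2.resize(d["image"][90:210,330:490,::-1],None,fx=5,fy=5,interpolation=cv2.INTER_CUBIC); cv2.imwrite("pics/e.png",a)
np.set_printoptions(precision=1,suppress=True)
m=mask(d,(4,150,120),(22,255,255),(375,155,415,195)); print("orange",cen(m))
E
```

```text
t: 7.17
ee_pos: [494.9, -30.3, 171.2]
ee_rot: [180.0, -0.0, 13.6]
wrist_force: [0.3, -0.1, 0.2]
grip_width: 85.4
t: 8.0
ee_pos: [501.9, -278.9, 170.8]
ee_rot: [-180.0, 0.0, -7.0]
wrist_force: [-0.5, -0.1, -0.4]
grip_width: 85.5
t: 8.83
ee_pos: [502.2, -277.9, 171.1]
ee_rot: [180.0, 0.0, -60.8]
wrist_force: [-0.0, -0.0, -0.1]
grip_width: 85.4
[-30.1  21.6  96.4  -0.   62.  120.7]
orange (array([393.8, 182.2]), 58)
```

View pics/e.png

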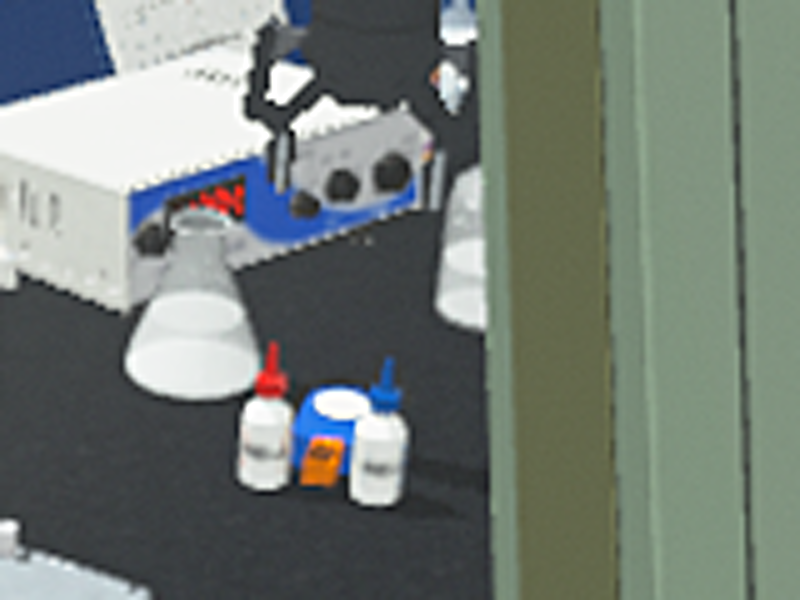

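Fingertips are at about (280,190) and (435,205), centred on the carrier's axis. The dropper tips measured against the TCP give ±34 mm across and 69 mm behind, so the body clears them by about 11 mm. Descending.

```bash
python3 -m inch '[{"dx":0,"dy":0,"dz":35,"wx":0,"wy":0,"wz":0,"gripper":-1},{"dx":0,"dy":0,"dz":35,"wx":0,"wy":0,"wz":0,"gripper":-1},{"dx":0,"dy":0,"dz":25,"wx":0,"wy":0,"wz":0,"gripper":-1},{"dx":0,"dy":0,"dz":15,"wx":0,"wy":0,"wz":0,"gripper":-1},{"dx":0,"dy":0,"dz":15,"wx":0,"wy":0,"wz":0,"gripper":-1},{"dx":0,"dy":0,"dz":12,"wx":0,"wy":0,"wz":0,"gripper":-1},{"dx":0,"dy":0,"dz":8,"wx":0,"wy":0,"wz":0,"gripper":-1},{"dx":0,"dy":0,"dz":5,"wx":0,"wy":0,"wz":0,"gripper":-1},{"dx":0,"dy":0,"dz":0,"wx":0,"wy":0,"wz":0,"gripper":-1},{"dx":0,"dy":0,"dz":0,"wx":0,"wy":0,"wz":0,"gripper":-1}]'
python3 -m inch '[{"dx":0,"dy":0,"dz":0,"wx":0,"wy":0,"wz":0,"gripper":0},{"dx":0,"dy":0,"dz":0,"wx":0,"wy":0,"wz":0,"gripper":0.1},{"dx":0,"dy":0,"dz":0,"wx":0,"wy":0,"wz":0,"gripper":0.2},{"dx":0,"dy":0,"dz":0,"wx":0,"wy":0,"wz":0,"gripper":0.3},{"dx":0,"dy":0,"dz":0,"wx":0,"wy":0,"wz":0,"gripper":1},{"dx":0,"dy":0,"dz":0,"wx":0,"wy":0,"wz":0,"gripper":1},{"dx":0,"dy":0,"dz":0,"wx":0,"wy":0,"wz":0,"gripper":1},{"dx":0,"dy":0,"dz":0,"wx":0,"wy":0,"wz":0,"gripper":1}]' 40
```

```text
t: 9.72
ee_pos: [502.6, -278.2, 21.6]
ee_rot: [-180.0, -0.0, -60.9]
wrist_force: [-0.2, -0.2, -0.6]
grip_width: 85.1
t: 10.38
ee_pos: [502.8, -278.3, 22.2]
ee_rot: [-180.0, -0.1, -60.9]
wrist_force: [-0.8, 0.6, 6.0]
grip_width: 48.8
```

```bash
python3 -m inch '[{"dx":0,"dy":0,"dz":-8,"wx":0,"wy":0,"wz":0,"gripper":1},{"dx":0,"dy":0,"dz":-15,"wx":0,"wy":0,"wz":0,"gripper":1},{"dx":0,"dy":0,"dz":-20,"wx":0,"wy":0,"wz":0,"gripper":1},{"dx":0,"dy":0,"dz":-20,"wx":0,"wy":0,"wz":0,"gripper":1},{"dx":0,"dy":0,"dz":-20,"wx":0,"wy":0,"wz":0,"gripper":1},{"dx":0,"dy":0,"dz":-20,"wx":0,"wy":0,"wz":0,"gripper":1},{"dx":0,"dy":0,"dz":-20,"wx":0,"wy":0,"wz":0,"gripper":1},{"dx":0,"dy":0,"dz":-17,"wx":0,"wy":0,"wz":0,"gripper":1},{"dx":0,"dy":0,"dz":-10,"wx":0,"wy":0,"wz":0,"gripper":1},{"dx":0,"dy":0,"dz":0,"wx":0,"wy":0,"wz":0,"gripper":1}]'
python3 - <<'E'
from h import *
np.set_printoptions(precision=1,suppress=True)
p=manip.sense()["ee_pos"]; print(p)
for n in("scene","top"):
    d=grab(n)
    b=(330,70,490,190) if n=="scene" else (360,160,460,235)
    a=cv2.resize(d["image"][b[1]:b[3],b[0]:b[2],::-1],None,fx=4,fy=4,interpolation=cv2.INTER_CUBIC); cv2.imwrite(f"pics/f{n}.png",a)
    m=mask(d,(4,150,120),(22,255,255),b); c,k=cen(m); print(n,c,k,ray(d,c,p[2]-0))
    g=cloud(d)[m>0]; print(np.median(g,0))
a=cv2.imread("pics/fscene.png"); q=cv2.imread("pics/ftop.png"); o=np.zeros((480,640+0,3),np.uint8)
E
```

```text
t: 11.22
ee_pos: [503.3, -278.5, 173.7]
ee_rot: [-179.9, -0.2, -61.0]
wrist_force: [0.9, -0.3, -1.2]
grip_width: 49.3
[ 503.3 -278.5  173.7]
scene [396.  136.7] 62 [[ 465.3 -209.   173.7]]
[ 464.7 -212.3  170.8]
top [406.8 205.2] 80 [[ 473.1 -222.3  173.7]]
[ 473.5 -222.5  173.8]
```

View pics/fscene.png

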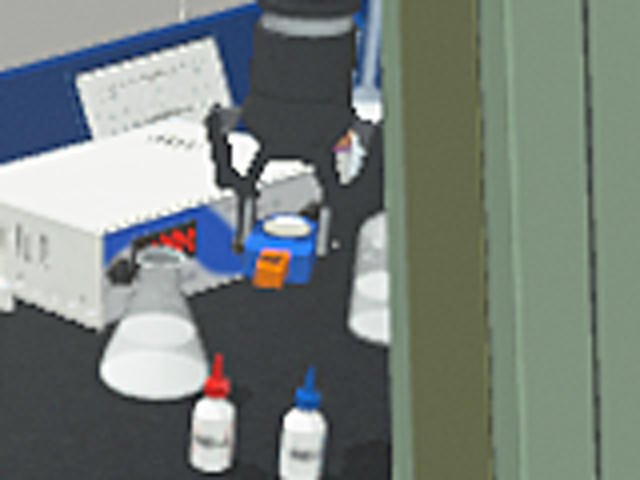

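The carrier hangs level in the jaws (tail at (270,268)) and both droppers are standing where they were. Next I'll turn and carry it to the deck.

```bash
python3 -m inch '[{"dx":0,"dy":0,"dz":0,"wx":0,"wy":0,"wz":-4.6,"gripper":1},{"dx":0,"dy":0,"dz":0,"wx":0,"wy":0,"wz":-7,"gripper":1},{"dx":0,"dy":0,"dz":0,"wx":0,"wy":0,"wz":-7,"gripper":1},{"dx":0,"dy":0,"dz":0,"wx":0,"wy":0,"wz":-7,"gripper":1},{"dx":0,"dy":0,"dz":0,"wx":0,"wy":0,"wz":-7,"gripper":1},{"dx":0,"dy":0,"dz":0,"wx":0,"wy":0,"wz":-7,"gripper":1},{"dx":0,"dy":0,"dz":0,"wx":0,"wy":0,"wz":-7,"gripper":1},{"dx":0,"dy":0,"dz":0,"wx":0,"wy":0,"wz":-7,"gripper":1},{"dx":0,"dy":0,"dz":0,"wx":0,"wy":0,"wz":-7,"gripper":1},{"dx":0,"dy":0,"dz":0,"wx":0,"wy":0,"wz":-7,"gripper":1}]'
python3 -m inch '[{"dx":0,"dy":0,"dz":0,"wx":0,"wy":0,"wz":-7,"gripper":1},{"dx":3,"dy":-15,"dz":0,"wx":0,"wy":0,"wz":0,"gripper":1},{"dx":6,"dy":-32,"dz":0,"wx":0,"wy":0,"wz":0,"gripper":1},{"dx":6,"dy":-32,"dz":0,"wx":0,"wy":0,"wz":0,"gripper":1},{"dx":6,"dy":-32,"dz":0,"wx":0,"wy":0,"wz":0,"gripper":1},{"dx":6,"dy":-32,"dz":0,"wx":0,"wy":0,"wz":0,"gripper":1},{"dx":6,"dy":-32,"dz":0,"wx":0,"wy":0,"wz":0,"gripper":1},{"dx":6,"dy":-32,"dz":0,"wx":0,"wy":0,"wz":0,"gripper":1},{"dx":6,"dy":-32,"dz":0,"wx":0,"wy":0,"wz":0,"gripper":1},{"dx":6,"dy":-32,"dz":0,"wx":0,"wy":0,"wz":0,"gripper":1}]'
python3 -m inch '[{"dx":7,"dy":-31,"dz":0,"wx":0,"wy":0,"wz":0,"gripper":1},{"dx":0,"dy":0,"dz":30,"wx":0,"wy":0,"wz":0,"gripper":1},{"dx":0,"dy":0,"dz":30,"wx":0,"wy":0,"wz":0,"gripper":1},{"dx":0,"dy":0,"dz":25,"wx":0,"wy":0,"wz":0,"gripper":1},{"dx":0,"dy":0,"dz":20,"wx":0,"wy":0,"wz":0,"gripper":1},{"dx":0,"dy":0,"dz":15,"wx":0,"wy":0,"wz":0,"gripper":1},{"dx":0,"dy":0,"dz":8,"wx":0,"wy":0,"wz":0,"gripper":1},{"dx":0,"dy":0,"dz":0,"wx":0,"wy":0,"wz":0,"gripper":1},{"dx":0,"dy":0,"dz":0,"wx":0,"wy":0,"wz":0,"gripper":1}]'
python3 - <<'E'
from h import *
d=grab("scene"); a=cv2.resize(d["image"][130:240,255:400,::-1],None,fx=5,fy=5,interpolation=cv2.INTER_CUBIC); cv2.imwrite("pics/g.png",a)
E
```

```text
t: 12.15
ee_pos: [501.4, -277.5, 169.3]
ee_rot: [-179.9, 0.2, 7.0]
wrist_force: [-0.5, 0.9, -0.9]
grip_width: 49.3
t: 12.98
ee_pos: [486.3, -0.4, 170.2]
ee_rot: [-179.9, 0.1, 13.5]
wrist_force: [0.2, 0.3, -0.8]
grip_width: 48.9
t: 13.73
ee_pos: [487.0, 29.4, 43.0]
ee_rot: [-180.0, 0.1, 13.6]
wrist_force: [-0.5, -0.6, -0.7]
grip_width: 49.0
```

View pics/g.png

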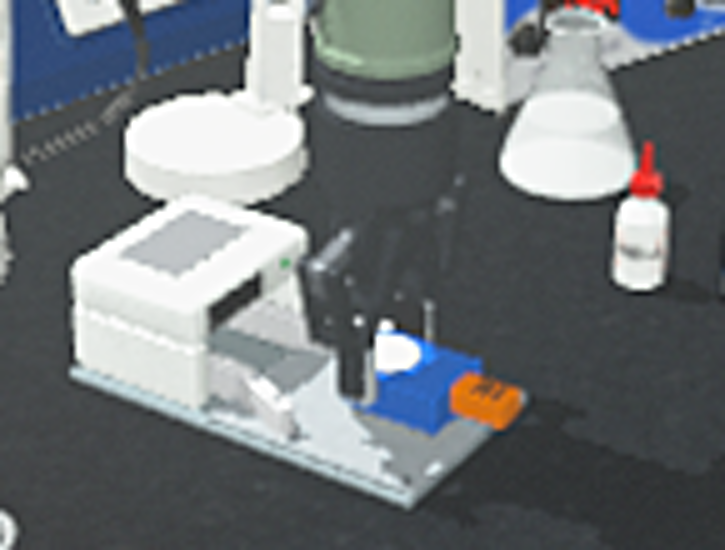

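The carrier is over the deck, nose towards the rails and about 11 mm up (body at (420,380), tail at (487,398)). Lowering it.

```bash
python3 -m inch '[{"dx":0,"dy":0,"dz":6,"wx":0,"wy":0,"wz":0,"gripper":1},{"dx":0,"dy":0,"dz":3,"wx":0,"wy":0,"wz":0,"gripper":1},{"dx":0,"dy":0,"dz":1.5,"wx":0,"wy":0,"wz":0,"gripper":1},{"dx":0,"dy":0,"dz":0,"wx":0,"wy":0,"wz":0,"gripper":1},{"dx":0,"dy":0,"dz":0,"wx":0,"wy":0,"wz":0,"gripper":1}]'
python3 -m inch '[{"dx":0,"dy":0,"dz":0.5,"wx":0,"wy":0,"wz":0,"gripper":1},{"dx":0,"dy":0,"dz":0.5,"wx":0,"wy":0,"wz":0,"gripper":1},{"dx":0,"dy":0,"dz":0,"wx":0,"wy":0,"wz":0,"gripper":1},{"dx":0,"dy":0,"dz":0,"wx":0,"wy":0,"wz":0,"gripper":1}]'
```

```text
t: 14.2
ee_pos: [487.5, 29.1, 32.9]
ee_rot: [180.0, -0.0, 13.6]
wrist_force: [-0.3, -0.3, -2.5]
grip_width: 48.9
t: 14.53
ee_pos: [487.7, 29.1, 32.2]
ee_rot: [180.0, -0.0, 13.6]
wrist_force: [-0.4, 0.1, 4.7]
grip_width: 49.2
```

```bash
python3 -m inch '[{"dx":0,"dy":0,"dz":0,"wx":0,"wy":0,"wz":0,"gripper":0},{"dx":0,"dy":0,"dz":0,"wx":0,"wy":0,"wz":0,"gripper":-0.5},{"dx":0,"dy":0,"dz":0,"wx":0,"wy":0,"wz":0,"gripper":-1},{"dx":0,"dy":0,"dz":0,"wx":0,"wy":0,"wz":0,"gripper":-1},{"dx":0,"dy":0,"dz":0,"wx":0,"wy":0,"wz":0,"gripper":-1},{"dx":0,"dy":0,"dz":0,"wx":0,"wy":0,"wz":0,"gripper":-1},{"dx":0,"dy":0,"dz":-10,"wx":0,"wy":0,"wz":0,"gripper":-1},{"dx":0,"dy":0,"dz":-30,"wx":0,"wy":0,"wz":0,"gripper":-1},{"dx":0,"dy":0,"dz":-40,"wx":0,"wy":0,"wz":0,"gripper":-1},{"dx":-20,"dy":0,"dz":0,"wx":0,"wy":0,"wz":0,"gripper":-1}]'
python3 -m inch '[{"dx":-35,"dy":0,"dz":0,"wx":0,"wy":0,"wz":0,"gripper":-1},{"dx":-35,"dy":0,"dz":0,"wx":0,"wy":0,"wz":0,"gripper":0},{"dx":-35,"dy":0,"dz":0,"wx":0,"wy":0,"wz":0,"gripper":1},{"dx":0,"dy":0,"dz":0,"wx":0,"wy":0,"wz":0,"gripper":1},{"dx":0,"dy":0,"dz":0,"wx":0,"wy":0,"wz":0,"gripper":1},{"dx":0,"dy":0,"dz":0,"wx":0,"wy":0,"wz":0,"gripper":1},{"dx":0,"dy":0,"dz":0,"wx":0,"wy":0,"wz":0,"gripper":1},{"dx":0,"dy":0,"dz":0,"wx":0,"wy":0,"wz":0,"gripper":1}]'
python3 - <<'E'
from h import *
np.set_printoptions(precision=1,suppress=True)
M=np.array([514,35.5]);u=np.array([.972,.235]);v=np.array([-.235,.972])
dk=lambda p:np.c_[(p[:,:2]-M)@u,(p[:,:2]-M)@v]
for n,b in(("scene",(270,165,400,240)),("top",(285,150,350,260))):
    d=grab(n)
    if n=="scene": s=d
    m=mask(d,(4,150,120),(22,255,255),b); c,k=cen(m); print(n,"orange",k,dk(ray(d,c,34)))
    m=mask(d,(105,150,80),(125,255,255),b); c,k=cen(m); print("blue",k,dk(ray(d,c,34)))
    g=ray(d,np.argwhere(m)[:,::-1],34); print(cv2.minAreaRect(dk(g).astype(np.float32)))
a=cv2.resize(s["image"][120:280,220:400,::-1],None,fx=3.6,fy=3.6,interpolation=cv2.INTER_CUBIC); cv2.imwrite("pics/i.png",a)
E
```

```text
t: 15.37
ee_pos: [475.7, 24.9, 117.9]
ee_rot: [179.8, -1.0, 13.7]
wrist_force: [1.9, -0.0, 0.5]
grip_width: 85.1
t: 16.03
ee_pos: [367.4, -0.2, 111.9]
ee_rot: [180.0, -0.1, 13.7]
wrist_force: [0.3, -0.4, -0.4]
grip_width: 0.6
scene orange 104 [[-99.1   9.1]]
blue 277 [[-54.8  17.7]]
((-48.296730041503906, 11.3505859375), (85.91148376464844, 79.77202606201172), 2.4240078926086426)
top orange 28 [[-82.   -3.4]]
blue 178 [[-46.5  -2.5]]
((-35.38115310668945, -2.4169387817382812), (72.38520050048828, 47.38328552246094), 0.49031367897987366)
```

View pics/i.png

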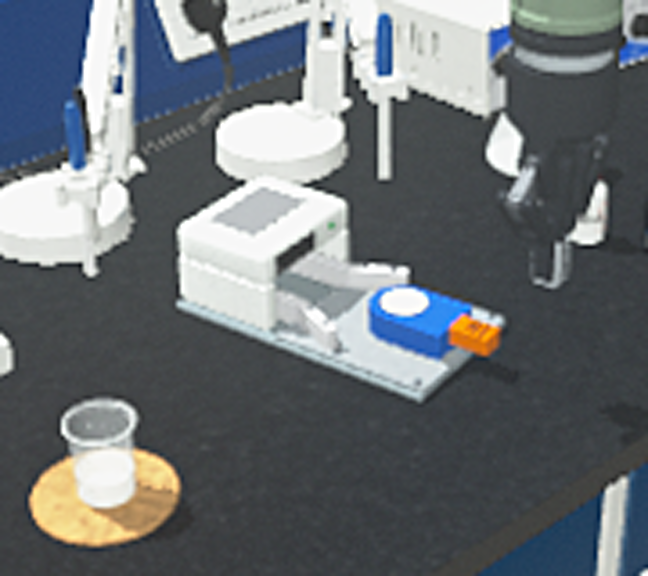

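The beaker stands on the mat (100,460). The carrier lies on the deck, nose between the rail mouths (top view: origin at dock x≈-36, y≈-2, yaw ≈0.5°). The closed fingers are behind the tail, so I'll lower them and push.

```bash
python3 -m inch '[{"dx":0,"dy":0,"dz":30,"wx":0,"wy":0,"wz":0,"gripper":1},{"dx":0,"dy":0,"dz":30,"wx":0,"wy":0,"wz":0,"gripper":1},{"dx":0,"dy":0,"dz":19,"wx":0,"wy":0,"wz":0,"gripper":1},{"dx":10,"dy":0,"dz":0,"wx":0,"wy":0,"wz":0,"gripper":1},{"dx":10,"dy":0,"dz":0,"wx":0,"wy":0,"wz":0,"gripper":1},{"dx":6,"dy":0,"dz":0,"wx":0,"wy":0,"wz":0,"gripper":1},{"dx":4,"dy":0,"dz":0,"wx":0,"wy":0,"wz":0,"gripper":1},{"dx":4,"dy":0,"dz":0,"wx":0,"wy":0,"wz":0,"gripper":1},{"dx":4,"dy":0,"dz":0,"wx":0,"wy":0,"wz":0,"gripper":1},{"dx":4,"dy":0,"dz":0,"wx":0,"wy":0,"wz":0,"gripper":1}]'
python3 -m inch '[{"dx":4,"dy":0,"dz":0,"wx":0,"wy":0,"wz":0,"gripper":1},{"dx":5,"dy":0,"dz":0,"wx":0,"wy":0,"wz":0,"gripper":1},{"dx":5,"dy":0,"dz":0,"wx":0,"wy":0,"wz":0,"gripper":1},{"dx":5,"dy":0,"dz":0,"wx":0,"wy":0,"wz":0,"gripper":1},{"dx":5,"dy":0,"dz":0,"wx":0,"wy":0,"wz":0,"gripper":1},{"dx":5,"dy":0,"dz":0,"wx":0,"wy":0,"wz":0,"gripper":1},{"dx":5,"dy":0,"dz":0,"wx":0,"wy":0,"wz":0,"gripper":1},{"dx":5,"dy":0,"dz":0,"wx":0,"wy":0,"wz":0,"gripper":1},{"dx":5,"dy":0,"dz":0,"wx":0,"wy":0,"wz":0,"gripper":1},{"dx":5,"dy":0,"dz":0,"wx":0,"wy":0,"wz":0,"gripper":1}]'
python3 - <<'E'
from h import *
s=grab("scene")
a=cv2.resize(s["image"][130:240,255:400,::-1],None,fx=5,fy=5,interpolation=cv2.INTER_CUBIC); cv2.imwrite("pics/j.png",a)
E
```

```text
t: 16.97
ee_pos: [407.0, 9.7, 33.3]
ee_rot: [180.0, -0.0, 13.7]
wrist_force: [-1.5, -0.5, 0.4]
grip_width: -0.1
t: 17.8
ee_pos: [454.9, 21.2, 32.8]
ee_rot: [180.0, -0.0, 13.6]
wrist_force: [-1.8, 0.5, 0.7]
grip_width: -0.2
```

View pics/j.png

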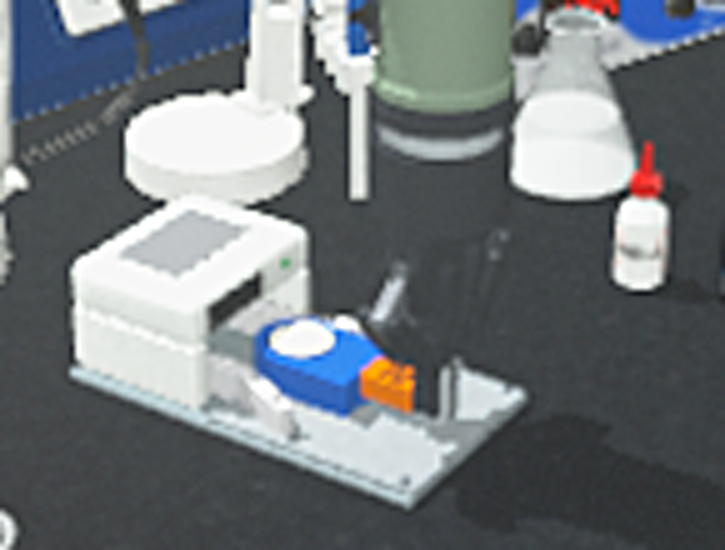

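The carrier is sliding straight into the funnel ahead of the fingers (tail at (385,385)). The push force is about 2 N, as expected, so I'll carry on.

```bash
python3 -m inch '[{"dx":5,"dy":0,"dz":0,"wx":0,"wy":0,"wz":0,"gripper":1},{"dx":5,"dy":0,"dz":0,"wx":0,"wy":0,"wz":0,"gripper":1},{"dx":5,"dy":0,"dz":0,"wx":0,"wy":0,"wz":0,"gripper":1},{"dx":5,"dy":0,"dz":0,"wx":0,"wy":0,"wz":0,"gripper":1},{"dx":5,"dy":0,"dz":0,"wx":0,"wy":0,"wz":0,"gripper":1},{"dx":5,"dy":0,"dz":0,"wx":0,"wy":0,"wz":0,"gripper":1},{"dx":5,"dy":0,"dz":0,"wx":0,"wy":0,"wz":0,"gripper":1},{"dx":5,"dy":0,"dz":0,"wx":0,"wy":0,"wz":0,"gripper":1},{"dx":5,"dy":0,"dz":0,"wx":0,"wy":0,"wz":0,"gripper":1},{"dx":5,"dy":0,"dz":0,"wx":0,"wy":0,"wz":0,"gripper":1}]'
python3 -m inch '[{"dx":3,"dy":0,"dz":0,"wx":0,"wy":0,"wz":0,"gripper":1},{"dx":3,"dy":0,"dz":0,"wx":0,"wy":0,"wz":0,"gripper":1},{"dx":3,"dy":0,"dz":0,"wx":0,"wy":0,"wz":0,"gripper":1},{"dx":2,"dy":0,"dz":0,"wx":0,"wy":0,"wz":0,"gripper":1},{"dx":2,"dy":0,"dz":0,"wx":0,"wy":0,"wz":0,"gripper":1},{"dx":2,"dy":0,"dz":0,"wx":0,"wy":0,"wz":0,"gripper":1},{"dx":1,"dy":0,"dz":0,"wx":0,"wy":0,"wz":0,"gripper":1},{"dx":1,"dy":0,"dz":0,"wx":0,"wy":0,"wz":0,"gripper":1},{"dx":0,"dy":0,"dz":0,"wx":0,"wy":0,"wz":0,"gripper":1}]'
```

```text
t: 18.68
ee_pos: [503.5, 33.0, 32.8]
ee_rot: [180.0, 0.0, 13.6]
wrist_force: [-1.6, 0.2, 0.6]
grip_width: 0.2
t: 19.43
ee_pos: [519.7, 36.9, 32.8]
ee_rot: [180.0, -0.0, 13.6]
wrist_force: [-0.6, 0.0, 0.6]
grip_width: -0.5
```

```bash
for i in 1 2; do python3 -m inch '[{"dx":1,"dy":0,"dz":0,"wx":0,"wy":0,"wz":0,"gripper":1},{"dx":1,"dy":0,"dz":0,"wx":0,"wy":0,"wz":0,"gripper":1},{"dx":1,"dy":0,"dz":0,"wx":0,"wy":0,"wz":0,"gripper":1},{"dx":1,"dy":0,"dz":0,"wx":0,"wy":0,"wz":0,"gripper":1},{"dx":0,"dy":0,"dz":0,"wx":0,"wy":0,"wz":0,"gripper":1}]'; done
```

```text
t: 19.85
ee_pos: [523.7, 37.9, 32.8]
ee_rot: [180.0, -0.0, 13.6]
wrist_force: [0.6, -0.4, -0.5]
grip_width: -0.1
t: 20.27
ee_pos: [526.7, 38.7, 32.7]
ee_rot: [-180.0, 0.1, 13.6]
wrist_force: [-3.0, -1.5, 2.5]
grip_width: -0.1
```

```bash
python3 -m inch '[{"dx":0.7,"dy":0,"dz":0,"wx":0,"wy":0,"wz":0,"gripper":1},{"dx":0,"dy":0,"dz":0,"wx":0,"wy":0,"wz":0,"gripper":1}]'; python3 -m inch '[{"dx":0.7,"dy":0,"dz":0,"wx":0,"wy":0,"wz":0,"gripper":1},{"dx":0,"dy":0,"dz":0,"wx":0,"wy":0,"wz":0,"gripper":1}]'
python3 - <<'E'
from h import *
np.set_printoptions(precision=1,suppress=True)
print(manip.sense()["wrist_force"])
s=grab("scene")
a=cv2.resize(s["image"][130:240,255:400,::-1],None,fx=5,fy=5,interpolation=cv2.INTER_CUBIC); cv2.imwrite("pics/k.png",a)
E
```

```text
t: 20.43
ee_pos: [526.8, 38.8, 32.7]
ee_rot: [-180.0, 0.2, 13.6]
wrist_force: [-3.9, -1.0, 3.6]
grip_width: 0.2
t: 20.6
ee_pos: [526.8, 38.8, 32.6]
ee_rot: [-180.0, 0.2, 13.7]
wrist_force: [-4.8, -1.6, 5.1]
grip_width: -0.1
[-4.8 -1.6  5.1]
```

View pics/k.png

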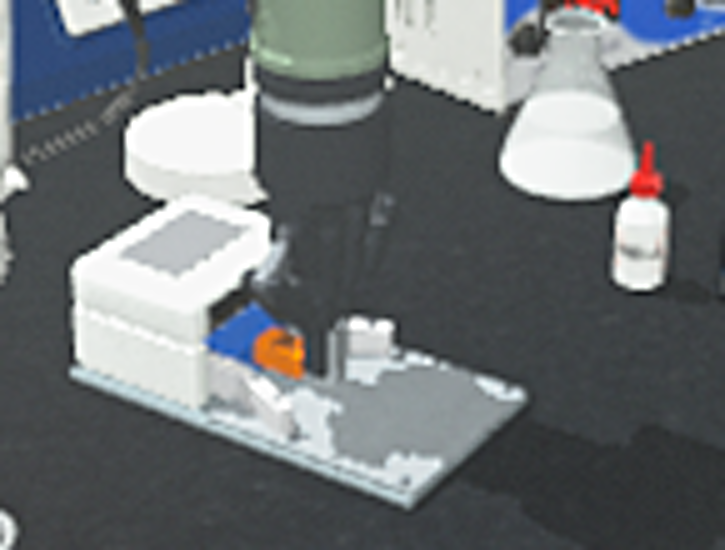

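The fingers have stopped against resistance, with the body under the hood and the tail at (280,352). A slightly firmer press, then I'll back off and measure height and position.

```bash
python3 -m inch '[{"dx":1,"dy":0,"dz":0,"wx":0,"wy":0,"wz":0,"gripper":1},{"dx":1,"dy":0,"dz":0,"wx":0,"wy":0,"wz":0,"gripper":1},{"dx":1,"dy":0,"dz":0,"wx":0,"wy":0,"wz":0,"gripper":1},{"dx":0,"dy":0,"dz":0,"wx":0,"wy":0,"wz":0,"gripper":1},{"dx":0,"dy":0,"dz":0,"wx":0,"wy":0,"wz":0,"gripper":1}]'
python3 -m inch '[{"dx":-6,"dy":0,"dz":0,"wx":0,"wy":0,"wz":0,"gripper":1},{"dx":-20,"dy":0,"dz":0,"wx":0,"wy":0,"wz":0,"gripper":1},{"dx":-20,"dy":0,"dz":-20,"wx":0,"wy":0,"wz":0,"gripper":1},{"dx":-30,"dy":0,"dz":-25,"wx":0,"wy":0,"wz":0,"gripper":1},{"dx":-30,"dy":0,"dz":-25,"wx":0,"wy":0,"wz":0,"gripper":1},{"dx":-30,"dy":0,"dz":0,"wx":0,"wy":0,"wz":0,"gripper":1},{"dx":-30,"dy":0,"dz":0,"wx":0,"wy":0,"wz":0,"gripper":1},{"dx":0,"dy":0,"dz":0,"wx":0,"wy":0,"wz":0,"gripper":1},{"dx":0,"dy":0,"dz":0,"wx":0,"wy":0,"wz":0,"gripper":1}]'
python3 - <<'E'
from h import *
np.set_printoptions(precision=1,suppress=True)
M=np.array([514,35.5]);u=np.array([.972,.235]);v=np.array([-.235,.972])
dk=lambda p:np.c_[(p[:,:2]-M)@u,(p[:,:2]-M)@v,p[:,2]]
s=grab("scene");t=grab("top")
for n,d,b in(("scene",s,(290,180,330,220)),("top",t,(290,150,350,235))):
    m=mask(d,(4,120,100),(22,255,255),b); c,k=cen(m); print(n,"orange",k,dk(ray(d,c,30)))
    g=dk(cloud(d)[m>0]); print(" z pct",np.percentile(g[:,2],[10,50,80,95]),"x",g[:,0].min(),g[:,0].max(),"y",g[:,1].min(),g[:,1].max())
    for p in ([515+20,40],): pass
    P=cloud(d).reshape(-1,3); D=dk(P); k=(D[:,0]>-80)&(D[:,0]<-20)&(abs(D[:,1])<40)&(D[:,2]<30); print(" deck z",np.median(D[k,2]))
print([proj(d,[[514+.972*x-.235*0,35.5+.235*x,30]]) .round(1).tolist() for d in(s,t) for x in (26,59)])
A=cv2.resize(s["image"][165:230,262:372,::-1],None,fx=5,fy=5,interpolation=cv2.INTER_CUBIC)
B=cv2.resize(t["image"][160:222,280:390,::-1],None,fx=5,fy=5,interpolation=cv2.INTER_CUBIC)[:270]
cv2.imwrite("pics/l.png",np.vstack([A,B]))
E
```

```text
t: 21.07
ee_pos: [528.4, 39.4, 32.4]
ee_rot: [-180.0, 0.4, 13.7]
wrist_force: [-8.3, -2.0, 5.2]
grip_width: -0.0
t: 21.82
ee_pos: [370.0, 0.5, 103.3]
ee_rot: [180.0, -0.2, 13.6]
wrist_force: [1.0, 0.3, 0.6]
grip_width: -0.2
scene orange 87 [[33.8  9.9 30. ]]
 z pct [18.6 27.1 29.4 30.8] x 23.085296536621055 57.391144237287385 y -26.88940480736466 13.39635306098558
 deck z -514.1685999049372
top orange 60 [[43.9 -2.3 30. ]]
 z pct [23.1 29.7 34.5 37.8] x 28.986743057829827 59.95501162321903 y -12.56133553543164 7.100714293061273
 deck z 10.330255148241577
[[[315.5, 199.5]], [[306.1, 196.2]], [[316.0, 190.4]], [[313.4, 180.6]]]
```

The viewer's picture limit is reached, so I'll check by numbers: the tail's top against known heights (hood 75, deck 10), its slope, and its rear edge.

Run:
```python
from h import *
np.set_printoptions(precision=1,suppress=True)
M=np.array([514,35.5]);u=np.array([.972,.235]);v=np.array([-.235,.972])
dk=lambda p:np.c_[(p[:,:2]-M)@u,(p[:,:2]-M)@v,p[:,2]]
S=[grab("scene") for _ in range(6)];T=[grab("top") for _ in range(6)]
for n,L,b in(("scene",S,(290,180,330,220)),("top",T,(290,150,350,235))):
    G=[];O=[]
    for d in L:
        m=mask(d,(4,120,100),(22,255,255),b); m=cv2.erode(m,np.ones((2,2),np.uint8)); G.append(dk(cloud(d)[m>0])); O.append(dk(cloud(d).reshape(-1,3)))
    g=np.vstack(G);o=np.vstack(O)
    def z(x0,x1,y,lo,hi): k=(o[:,0]>x0)&(o[:,0]<x1)&(abs(o[:,1])<y)&(o[:,2]>lo)&(o[:,2]<hi); return np.median(o[k,2]).round(2),k.sum()
    print(n,"hood",z(80,140,40,65,85),"deck",z(-70,10,18,0,20))
    h=g[(g[:,2]>24)]
    for x0 in range(24,62,6):
        k=(h[:,0]>=x0)&(h[:,0]<x0+6); print("  x",x0,k.sum(),np.median(h[k],0) if k.any() else "")
    k=g[:,2]>26; P=np.polyfit(g[k,0],g[k,2],1); print(" slope",P, "y mean",g[k,1].mean())
# green: rear face lower edges etc. red & blue droppers, flask check
d=S[0]; m=mask(d,(172,120,80),(180,255,255),(375,155,415,195))|mask(d,(0,120,80),(3,255,255),(375,155,415,195)); print("red",cen(m))
```

```text
scene hood (np.float64(74.45), np.int64(1613)) deck (np.float64(9.68), np.int64(1168))
  x 24 75 [26.5  3.7 27.6]
  x 30 47 [32.8  6.1 29.6]
  x 36 42 [38.7  7.7 28.5]
  x 42 37 [45.2  8.  28.7]
  x 48 34 [49.8  6.7 28.7]
  x 54 0 
  x 60 0 
 slope [-1.  65.5] y mean 8.758749203704221
top hood (np.float64(75.41), np.int64(2826)) deck (np.float64(10.53), np.int64(1592))
  x 24 18 [29.1 -4.1 32.6]
  x 30 47 [32.8 -5.2 31. ]
  x 36 59 [39.2 -3.6 30.6]
  x 42 45 [45.4 -2.3 31.6]
  x 48 53 [51.3 -3.  30.9]
  x 54 19 [55.3 -4.6 30.1]
  x 60 0 
 slope [-0.  32.2] y mean -3.3821806459759154
red (array([386. , 167.2]), 5)
```

The tail top is flat at z ≈ 30, so the carrier has dropped off the lip. I'll push once more to confirm it is hard against the V.

```bash
python3 -m inch '[{"dx":30,"dy":0,"dz":0,"wx":0,"wy":0,"wz":0,"gripper":1},{"dx":30,"dy":0,"dz":0,"wx":0,"wy":0,"wz":0,"gripper":1},{"dx":30,"dy":0,"dz":20,"wx":0,"wy":0,"wz":0,"gripper":1},{"dx":30,"dy":0,"dz":25,"wx":0,"wy":0,"wz":0,"gripper":1},{"dx":0,"dy":0,"dz":25,"wx":0,"wy":0,"wz":0,"gripper":1},{"dx":20,"dy":0,"dz":0,"wx":0,"wy":0,"wz":0,"gripper":1},{"dx":12,"dy":0,"dz":0,"wx":0,"wy":0,"wz":0,"gripper":1},{"dx":4,"dy":0,"dz":0,"wx":0,"wy":0,"wz":0,"gripper":1},{"dx":0,"dy":0,"dz":0,"wx":0,"wy":0,"wz":0,"gripper":1}]'
for i in 1 2 3; do python3 -m inch '[{"dx":1.5,"dy":0,"dz":0,"wx":0,"wy":0,"wz":0,"gripper":1},{"dx":1.5,"dy":0,"dz":0,"wx":0,"wy":0,"wz":0,"gripper":1},{"dx":0,"dy":0,"dz":0,"wx":0,"wy":0,"wz":0,"gripper":1}]'; done
```

```text
t: 23.27
ee_pos: [522.8, 37.6, 32.7]
ee_rot: [180.0, -0.0, 13.7]
wrist_force: [0.6, -0.4, 0.0]
grip_width: 0.3
t: 23.52
ee_pos: [524.4, 38.1, 33.2]
ee_rot: [180.0, -0.0, 13.6]
wrist_force: [-0.6, 0.4, 0.6]
grip_width: -0.2
t: 23.77
ee_pos: [527.9, 38.9, 33.0]
ee_rot: [180.0, -0.0, 13.6]
wrist_force: [0.0, 0.2, -0.6]
grip_width: 0.1
t: 24.02
ee_pos: [528.3, 39.3, 32.5]
ee_rot: [-180.0, 0.3, 13.7]
wrist_force: [-5.2, -1.8, 3.1]
grip_width: 0.0
```

```bash
for i in 1 2 3; do python3 -m inch '[{"dx":1.5,"dy":0,"dz":0,"wx":0,"wy":0,"wz":0,"gripper":1},{"dx":1.5,"dy":0,"dz":0,"wx":0,"wy":0,"wz":0,"gripper":1},{"dx":0,"dy":0,"dz":0,"wx":0,"wy":0,"wz":0,"gripper":1}]'; done
```

```text
t: 24.27
ee_pos: [528.4, 39.5, 32.1]
ee_rot: [-179.9, 0.7, 13.7]
wrist_force: [-10.8, -3.8, 7.0]
grip_width: -0.0
t: 24.52
ee_pos: [528.5, 39.7, 31.8]
ee_rot: [-179.9, 1.0, 13.7]
wrist_force: [-15.4, -5.6, 11.2]
grip_width: -0.0
t: 24.77
ee_pos: [528.5, 39.8, 31.7]
ee_rot: [-179.9, 1.4, 13.7]
wrist_force: [-21.6, -7.8, 16.4]
grip_width: -0.1
```

It holds at 22 N without moving, so it's home. Backing away and checking.

```bash
python3 -m inch '[{"dx":-8,"dy":0,"dz":0,"wx":0,"wy":0,"wz":0,"gripper":1},{"dx":-10,"dy":0,"dz":0,"wx":0,"wy":0,"wz":0,"gripper":1},{"dx":-20,"dy":0,"dz":0,"wx":0,"wy":0,"wz":0,"gripper":1},{"dx":-20,"dy":0,"dz":-20,"wx":0,"wy":0,"wz":0,"gripper":1},{"dx":-30,"dy":0,"dz":-25,"wx":0,"wy":0,"wz":0,"gripper":1},{"dx":-30,"dy":0,"dz":-35,"wx":0,"wy":0,"wz":0,"gripper":1},{"dx":-30,"dy":0,"dz":-35,"wx":0,"wy":0,"wz":0,"gripper":1},{"dx":-20,"dy":0,"dz":0,"wx":0,"wy":0,"wz":0,"gripper":1},{"dx":0,"dy":0,"dz":0,"wx":0,"wy":0,"wz":0,"gripper":1},{"dx":0,"dy":0,"dz":0,"wx":0,"wy":0,"wz":0,"gripper":1}]'
python3 - <<'E'
from h import *
np.set_printoptions(precision=1,suppress=True)
M=np.array([514,35.5]);u=np.array([.972,.235]);v=np.array([-.235,.972])
dk=lambda p:np.c_[(p[:,:2]-M)@u,(p[:,:2]-M)@v,p[:,2]]
for n,b,bm,s0 in(("scene",(290,180,330,220),(215,210,285,280),None),("top",(290,150,350,235),(215,185,255,230),None)):
    d=grab(n); z0=dict(np.load(f"pics/{n}0.npz"))
    m=mask(d,(4,120,100),(22,255,255),b); g=dk(cloud(d)[m>0]); k=g[:,2]>26
    print(n,"tail top",np.median(g[k],0),k.sum(),"centroid",dk(ray(d,cen(m)[0],30)))
    P=cloud(d)[bm[1]:bm[3],bm[0]:bm[2]].reshape(-1,3); r=P[(P[:,2]>55)&(P[:,2]<75)]; print(" beaker rim",len(r),np.median(r,0) if len(r) else "")
    for nm,bb in (("droppers",(375,150,415,195) if n=="scene" else (385,190,412,226)),("flask",(350,130,388,172) if n=="scene" else (398,145,432,178))):
        x0,y0,x1,y1=bb; q=cv2.absdiff(d["image"],z0["image"])[y0:y1,x0:x1].max(2); print(" ",nm,"changed px",(q>50).sum(),"of",q.size)
print(manip.sense()["wrist_force"])
E
```

```text
t: 25.6
ee_pos: [381.8, 3.4, 141.6]
ee_rot: [180.0, -0.2, 13.6]
wrist_force: [1.0, 0.6, -0.6]
grip_width: 0.2
scene tail top [38.6  1.9 29.1] 52 centroid [[34.1 10.  30. ]]
 beaker rim 150 [483.5 308.7  61.3]
  droppers changed px 316 of 1800
  flask changed px 836 of 1596
top tail top [43.8 -1.9 31.3] 55 centroid [[43.7 -2.2 30. ]]
 beaker rim 74 [485.  311.1  63.9]
  droppers changed px 243 of 972
  flask changed px 0 of 1122
[-0.1  0.4  0.5]
```

```bash
python3 -c "
from cell import manip
print(manip.finish_job())"
```

```text
the job is handed in; nothing more can be done
None
```

The job is handed in at about 26 s of the 72 s. The beaker stands on the cork mat, and the carrier is pushed home under the hood.

**What I did**
- I gripped the beaker by its body, stood it on the mat and let go.
- I lifted the carrier straight up from between the droppers and set it on the deck with its nose at the rail mouth (origin at dock x ≈ -36 mm, yaw ≈ 0.5°).
- I let go of the carrier, then pushed it in from the tail with shut fingers.

**Last checks**
- **Carrier height:** the tail top is level at z ≈ 29–31 mm. Home calls for 30 mm, so it has dropped into the recess.
- **Carrier along the rails:** the top camera puts the tail's middle at dock x ≈ 44 mm, against about 43 mm expected. It first stopped about 1.5 mm short. A firmer push freed it, and the second push held at 22 N without moving.
- **Beaker:** its rim is at about (484, 310) mm, within a few mm of the mat's measured centre, at upright height.
- **Bystanders:** the flask is unchanged in the top view, and the droppers looked undisturbed in the pictures.

**Weak or disagreeing checks**
- **Carrier across the rails:** the scene camera is biased. It put the tail about 10 mm off across the rails, while the top camera gave -2 mm, so I relied on the V stop for the final fit.
- **Bystanders:** the last image comparison could not confirm the droppers, because the lifted carrier changed that patch. In the scene view the flask patch also differed from the start, probably because the arm was in front of it. I did not check the amber bottle, though nothing went near it.
- **Final state not viewed:** I had used up the 12 pictures, so the final state was checked only by numbers.

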